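Advance the stock carriers in the sorting tray

ROBOT

A 6-joint arm with a two-finger parallel gripper is mounted at the origin on the work surface. World frame = base frame: x ahead of the robot, y to its left, z up, the work surface at z = 0. Lengths are in mm, angles in rad, forces in N, time in s.
With the tool pointing down it reaches from about 350 to 725 mm from the base axis. Payload 4.3 kg.
Tool frame: the origin (TCP) lies between the finger pads; the fingertips stand 11 mm ahead of it and the grasp point (between the pads) lies 8 mm behind it; z points along the fingers, y is the line along which they close (so a half turn about z gives the same grasp; the last joint's range is limited). The gripper opens to 85 mm and grips with 20 to 120 N. Pads are 22 mm wide; open, the fingers measure 114 mm over their backs; the gripper's body (76 mm by 85 mm) begins 54 mm behind the grasp point. The pads swing forward as they close: fully open they stand 13 mm farther back than shut.
Start: joints at [-1.295, 0.377, 0.081, 1.274, 0, 1.46], TCP at [216.386, -532.769, 242.329] pointing down, gripper open.
Joint ranges: [-2.72, 2.72], [-0.84, 1.66], [-1.02, 1.22], [-1.77, 2.12], [-1.37, 1.28], [-3.14, 3.14]. Speed limits (rad/s): [2.57, 2.57, 3.14, 3.14, 3.14, 3.14].

INTERFACE

Orientations are given as a rotation vector (axis times angle).
In Python, from cell import bot gives the robot as it stands. Calls block until the motion is done:
- bot.move_to(position, orientation): joint-space move of the TCP to a pose.
- bot.movel(position, frame=None, velocity=150): straight line of the TCP; frame=None keeps the orientation; velocity is the mean speed in mm/s.
- bot.set_joints(angles): joint-space move.
- bot.command_gripper(opening, grip_force=None): finger opening in mm; grip_force is the grip in N (None keeps the last); returns when the fingers have stopped.
- bot.wait(seconds).
- bot.solve_ik(position, orientation): joint angles nearest the present ones, or None.
- bot.get_obs(): the state.
- bot.grab_frame(name): name is "side" or "top"; returns a dict with "image" (384x512x3 uint8, red, green, blue), "vertical_fov" (degrees; the focal length in pixels is half the picture's height over the tangent of half this angle, whatever the lens; pixels are square), "cx", "cy" (the principal point, pixels), "R" (3x3) and "t" (3): a world point X has camera coordinates R X + t. Camera axes: x right, y down, z forward; pixel columns grow to the right and rows downward; lengths in mm; the calibration is good to about 2 mm. A picture is of the moment at which its call begins. There is no depth.
A pose or a line that the arm cannot do raises bot.PlanningError and nothing moves.
- bot.hand_in(): hands the job in; it is judged then, once.
The state is a dict: "time_s": time; "joint_pos": joint angles; "joint_vel": joint speeds; "tau": joint torques, N m; "ee_pos": TCP position; "orientation": TCP orientation; "contact_force": force on the tool from outside, world axes, zero at the start; "moment": the same for the moment, N m; "opening": finger opening in mm; "finger_force": force on a finger pad.
Only numpy, scipy, OpenCV 4.12 (cv2) and the standard library are available. Lean on these libraries where they do the work, as an engineer would, in place of code of your own. Each camera call takes 0.05 s, during which the arm holds its last target. There are 200 camera calls.

TASK

In the square sorting tray of the medicine store, bring the blue carton forward for packing: slide its carrier into the empty bay with the yellow floor, then slide the green carton's carrier into the bay that the blue one has just left. Slide them one at a time along the tray's floor without lifting them, set each one squarely in the middle of its bay, leave the orange carton's carrier where it stands, and let go.

Things in the scene. Friction and masses are not known exactly. Their poses are not given: they have to be found in the camera images.
- tray: Square tray fixed to the table, any yaw: 216 x 216 mm, rim 8 mm thick and 20 mm high, floor 6 mm. Origin: centre of its underside; z up. Four bays of 100 x 100 mm, parted only by painted lines, centred at x, y = +-50 mm in its axes. Green starts at (+50, +50), yellow empty bay (-50, -50), blue and orange at (-50, +50) and (+50, -50), either way round, each within 3 mm of its bay's centre.
- yellow_bay (a point): Centre of the empty bay with the yellow floor (its corner of the rim is yellow too), on the floor's surface, 6 mm above the table. Axes as the tray's.
- blue_carton (a point): Blue carrier, loose on the tray floor: white plate 88 x 88 x 12 mm with a medicine carton 44 x 44 mm, 60 mm tall, upright and fixed in its middle, a blue top and upper half; one rigid piece, 160 g. Point: the carton's centre, 42 mm above the plate's underside (48 mm above the table); z up, x and y square to its sides, within 5 degrees of the tray's axes. Starts beside the yellow bay. (The flat blue carton outside the tray is not meant.)
- green_carton (a point): Green carrier, loose on the tray floor: white plate 88 x 88 x 12 mm with a medicine carton 44 x 44 mm, 60 mm tall, upright and fixed in its middle, a green top and upper half; one rigid piece, 160 g. Point: the carton's centre, 42 mm above the plate's underside (48 mm above the table); z up, x and y square to its sides, within 5 degrees of the tray's axes. Starts diagonally across from the yellow bay.
- orange_carton (a point): Orange carrier, loose on the tray floor: white plate 88 x 88 x 12 mm with a medicine carton 44 x 44 mm, 60 mm tall, upright and fixed in its middle, an orange top and upper half; one rigid piece, 160 g. Point: the carton's centre, 42 mm above the plate's underside (48 mm above the table); z up, x and y square to its sides, within 5 degrees of the tray's axes. Starts beside the yellow bay.
There are look-alikes about, which are no part of the job. What is shaped like the part that bears green_carton but purple is not meant. Leave any turquoise look-alike of the part that bears blue_carton alone.

How it is judged:
By the outcome, as a careful person would: the job done as asked, in the order asked, and still so for the second after the job is handed in, with the robot touching nothing.
It also fails if it takes over 40 s, if anything falls off the work surface, if the arm or the gripper's body presses on something with over 40 N, if the wrist force passes 120 N, or if a joint passes its speed limit or range.

## Working session

There is one attempt and no reset: what is moved stays moved. The work goes in short steps, each a Python script; the robot and the scene stay as the last script left them, time stands still between calls to the robot, and variables do not carry over. Pictures are saved under pics/ and viewed, at most 10 in all, crops included, and the job is handed in when it is done.

```bash
ls; mkdir -p pics; python3 - <<'E'
from cell import bot
import cv2
for n in("top","side"):
    f=bot.grab_frame(n); cv2.imwrite(f"pics/{n}0.png",f["image"][:,:,::-1])
    print(n,f["vertical_fov"],f["cx"],f["cy"],f["R"],f["t"],[k for k in f])
o=bot.get_obs();print(o["time_s"],o["orientation"],o["opening"])
E
```

```text
pics
top 44.58588872731407 249.15808443766167 196.4756259935989 [[ 0.02049708 -0.999753    0.00859095]
 [-0.98925801 -0.02152435 -0.14458663]
 [ 0.14473583 -0.00553506 -0.98945485]] [-15.87155164 537.58919401 663.24299563] ['image', 'vertical_fov', 'cx', 'cy', 'R', 't']
side 50.632709000718805 253.46441402049214 188.88485385387776 [[ 0.96950945 -0.24500748 -0.00477105]
 [-0.18883658 -0.73454612 -0.6517536 ]
 [ 0.15617995  0.63278222 -0.75841577]] [-545.80292983  141.83900422  679.23473391] ['image', 'vertical_fov', 'cx', 'cy', 'R', 't']
0.1 [-3.08148690e+00 -6.01956111e-01  1.98984766e-04] 85.38360350778261
```

View pics/top0.png

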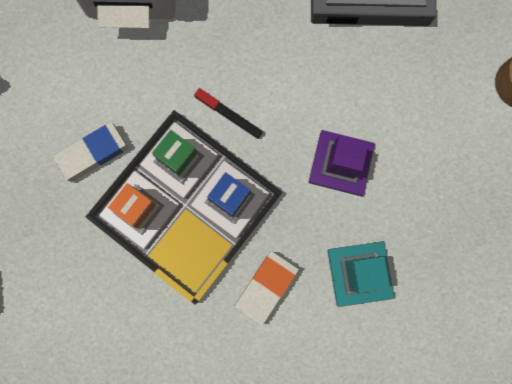

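View pics/side0.png

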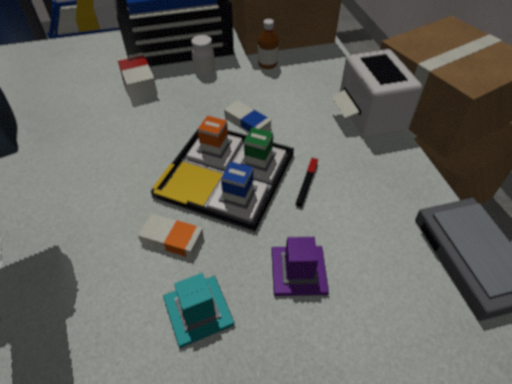

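The top view shows the tray corners near (175,113), (281,194), (194,300) and (88,215). The cartons are green (175,152), blue (229,194) and orange (130,206), and the yellow bay is at (190,248). Next I rectify both views onto known planes and measure there.

```bash
cat > h.py <<'E'
import numpy as np, cv2
from scipy.optimize import least_squares
def K(f):
    F=f["image"].shape[0]/2/np.tan(np.radians(f["vertical_fov"]/2))
    return np.array([[F,0,f["cx"]],[0,F,f["cy"]],[0,0,1]])
def H(f,z):  # world plane (x,y,1)->pixel
    R,t=np.array(f["R"]),np.array(f["t"])
    return K(f)@np.c_[R[:,0],R[:,1],R[:,2]*z+t]
def toworld(f,px,z):
    return cv2.perspectiveTransform(np.float64(px).reshape(-1,1,2),np.linalg.inv(H(f,z))).reshape(-1,2)
def rectify(f,z,x0,y0,w,h,s=2):  # columns = -y, rows = -x ; (x0,y0)=upper left
    A=np.array([[0,-1/s,x0],[-1/s,0,y0],[0,0,1.]])
    return cv2.warpPerspective(f["image"],H(f,z)@A,(int(w*s),int(h*s)),flags=cv2.INTER_CUBIC|cv2.WARP_INVERSE_MAP)
E
python3 - <<'E'
from h import *
from cell import bot
import pickle
F={n:bot.grab_frame(n) for n in("top","side")}
pickle.dump(F,open("f0.pkl","wb"))
t=F["top"]
c=toworld(t,[(175,113),(281,194),(194,300),(88,215)],20); print(c,c.mean(0),[np.linalg.norm(c[i]-c[i-1]) for i in range(4)])
m=c.mean(0)
x0,y0=m[0]+175,m[1]+175
ims=[]
for n in F:
  for z in(20,78):
    im=rectify(F[n],z,x0,y0,350,350,2)
    ims.append(cv2.resize(im,(400,400)) if 0 else im)
    cv2.imwrite(f"pics/r_{n}{z}.png",im[:,:,::-1])
print(x0,y0)
v=np.vstack([np.hstack([cv2.resize(i,(400,300) if 0 else (300,300),interpolation=cv2.INTER_AREA) for i in ims[:2]]),np.hstack([cv2.resize(i,(300,300),interpolation=cv2.INTER_AREA) for i in ims[2:]])])
cv2.imwrite("pics/v1.png",v[:,:,::-1])
E
```

```text
[[671.32885773 115.26727859]
 [545.53326718 -53.67063513]
 [382.80851849  74.42935254]
 [506.65328375 240.95140848]] [526.58098179  94.24435112] [np.float64(207.15826117508522), np.float64(210.6289374640374), np.float64(207.09647673660916), np.float64(207.52619352012582)]
701.5809817896146 269.2443511195466
```

View pics/v1.png

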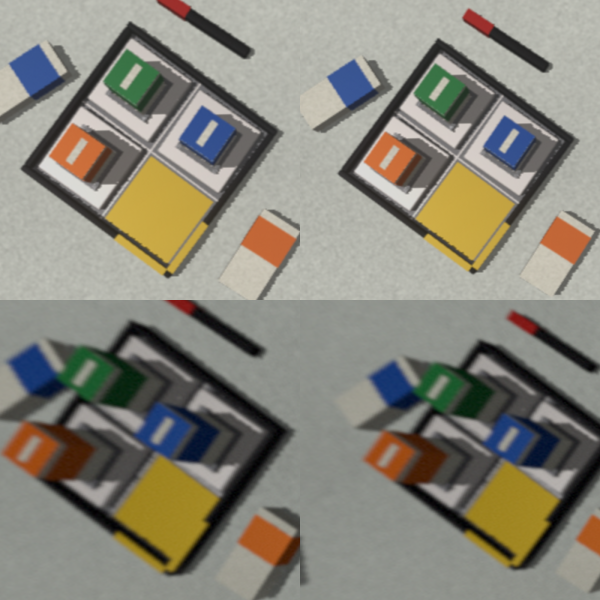

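The rectified views confirm the layout: blue is on the right, the yellow bay at the bottom, orange on the left and green on top. Now I'll fit rectangles to get poses.

```bash
python3 - <<'E'
from h import *
import pickle
F=pickle.load(open("f0.pkl","rb"))
x0,y0=701.58,269.24;s=4
def W(p): p=np.asarray(p); return np.stack([x0-p[...,1]/s,y0-p[...,0]/s],-1)
hs={"blue":(100,130),"green":(45,85),"orange":(3,16),"yellow":(18,32)}
for n in("top","side"):
  im=rectify(F[n],78,x0,y0,350,350,s); hsv=cv2.cvtColor(im,cv2.COLOR_RGB2HSV)
  for c,(a,b) in hs.items():
    z=78 if c!="yellow" else 6
    if c=="yellow": hsv=cv2.cvtColor(rectify(F[n],6,x0,y0,350,350,s),cv2.COLOR_RGB2HSV)
    hh,ss,vv=cv2.split(hsv)
    m=((hh>=a)&(hh<=b)&(ss>110)).astype(np.uint8)
    # bright (top face) only
    q=np.percentile(vv[m>0],[10,50,90]); 
    cs,_=cv2.findContours(cv2.morphologyEx(m,cv2.MORPH_CLOSE,np.ones((25,25))),cv2.RETR_EXTERNAL,cv2.CHAIN_APPROX_NONE)
    for k in sorted(cs,key=cv2.contourArea)[::-1][:2]:
      r=cv2.minAreaRect(k); print(n,c,W(r[0]).round(1),np.round(np.array(r[1])/s,1),round(r[2],1),q,cv2.contourArea(k)/s/s)
for z in (20,):
  im=rectify(F["top"],z,x0,y0,350,350,s); g=im.max(2)
  hsv=cv2.cvtColor(im,cv2.COLOR_RGB2HSV)
  m=((g<85)|((hsv[...,0]>18)&(hsv[...,0]<32)&(hsv[...,1]>110))).astype(np.uint8)
  cs,_=cv2.findContours(m,cv2.RETR_EXTERNAL,cv2.CHAIN_APPROX_NONE); k=max(cs,key=cv2.contourArea)
  r=cv2.minAreaRect(k);print("tray",W(r[0]),np.array(r[1])/s,r[2])
  v=im.copy();
  def rect(sz,c):
    p=cv2.boxPoints((r[0],(sz*s,sz*s),r[2])); cv2.polylines(v,[np.int32(p*8)],True,c,1,cv2.LINE_AA,3)
  rect(216,(255,0,0));rect(200,(0,255,0))
  v=v[60:1260,60:1260];cv2.imwrite("pics/v2.png",cv2.resize(v,(600,600),interpolation=cv2.INTER_AREA)[:,:,::-1])
E
```

```text
top blue [535.6  25. ] [44.6 45.4] 34.7 [140. 144. 148.] 1865.5625
top blue [604.2 210.2] [43.2 37.4] 56.7 [140. 144. 148.] 1541.1875
top green [597.6 106.7] [41.5 42.1] 35.9 [114. 115. 117.] 1677.78125
top orange [515.7 161.1] [52.1 44.7] 35.3 [160. 194. 204.] 2254.375
top orange [421.2 -40.3] [47.8 36.8] 32.6 [160. 194. 204.] 1721.1875
top yellow [447.8  84.6] [104.8 106.5] 36.5 [192. 199. 203.] 10378.25
side blue [536.2  11.9] [74.5 54.7] 31.5 [ 46. 112. 120.] 3346.25
side blue [598.8 158.4] [55. 36.] 55.8 [ 46. 112. 120.] 1688.4375
side green [592.9  92.1] [76.6 61.5] 36.8 [34. 75. 89.] 2984.1875
side green [443.1 -28.1] [7.  2.2] 90.0 [34. 75. 89.] 5.625
side orange [517.9 145.9] [78.6 62.5] 35.5 [ 62. 146. 168.] 4041.90625
side orange [427. -67.] [46.8 27. ] 90.0 [ 62. 146. 168.] 777.5
side yellow [448.1  88.6] [102.2 113.8] 36.3 [104. 159. 162.] 10752.59375
side yellow [488.1 217.9] [1.5 2.2] 90.0 [104. 159. 162.] 2.59375
tray [526.31324585  94.42862915] [216.84573364 217.28831482] 36.52370071411133
```

View pics/v2.png

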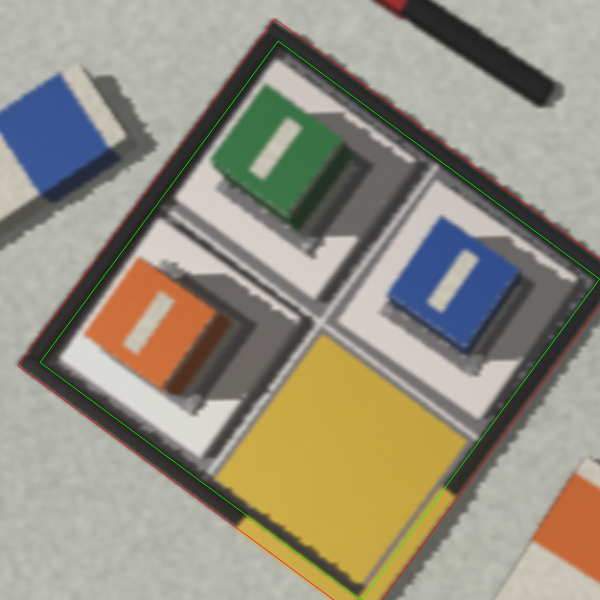

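The overlay shows the fitted tray (centre 526.3, 94.4, image yaw 36.5°) matching the rim. I'll refine the carton top faces and cross-check with the side camera.

```bash
cat >> h.py <<'E'
X0,Y0,S=701.58,269.24,4
def W(p): p=np.asarray(p); return np.stack([X0-p[...,1]/S,Y0-p[...,0]/S],-1)
HS={"blue":(100,130),"green":(45,85),"orange":(3,16)}
def tops(f,n,near,z=78):
    """fit bright top faces: {colour:(xy,size,angle)}; the candidate nearest `near[c]`"""
    hsv=cv2.cvtColor(rectify(f,z,X0,Y0,350,350,S),cv2.COLOR_RGB2HSV); h,s,v=cv2.split(hsv); out={}
    for c,(a,b) in HS.items():
        m=((h>=a)&(h<=b)&(s>110)).astype(np.uint8)
        p=np.array(near[c]); q=(int((Y0-p[1])*S),int((X0-p[0])*S))
        roi=np.zeros_like(m); cv2.circle(roi,q,45*S,1,-1); m&=roi
        thr=0.8*np.percentile(v[m>0],85); m&=(v>thr).astype(np.uint8)
        m=cv2.morphologyEx(cv2.morphologyEx(m,cv2.MORPH_CLOSE,np.ones((45,45))),cv2.MORPH_OPEN,np.ones((25,25)))
        cs,_=cv2.findContours(m,cv2.RETR_EXTERNAL,cv2.CHAIN_APPROX_NONE)
        k=max(cs,key=cv2.contourArea); r=cv2.minAreaRect(k)
        out[c]=(W(r[0]),np.array(r[1])/S,r[2])
    return out
E
python3 - <<'E'
from h import *
import pickle
F=pickle.load(open("f0.pkl","rb"))
near=dict(blue=(535.6,25),green=(597.6,106.7),orange=(515.7,162))
for n in F:
  for c,r in tops(F[n],n,near).items(): print(n,c,r[0].round(1),r[1].round(1),round(r[2],1))
im=rectify(F["side"],20,X0,Y0,350,350,S); g=im.max(2)
r=((94.43,526.31))
th=np.radians(36.52);u=np.array([-np.sin(th),-np.cos(th)]);v=np.array([-np.cos(th),np.sin(th)])
# edge profiles across rim outer edges, both cameras
from scipy.ndimage import map_coordinates,gaussian_filter1d
for n in F:
  g=rectify(F[n],20,X0,Y0,350,350,S).max(2).astype(float)
  for nm,a,b in(("+u",u,v),("-u",-u,v),("+v",v,u),("-v",-v,u)):
    d=np.arange(98,122,.25); off=[]
    for t in np.arange(-95,-5,5) if nm[0]=="+" else np.arange(-90,91,5):
      p=np.array([526.31,94.43])+d[:,None]*a+t*b
      pr=gaussian_filter1d(map_coordinates(g,[(X0-p[:,0])*S,(Y0-p[:,1])*S],order=1),3)
      gr=np.diff(pr); off.append((t,d[np.argmax(gr)]))
    off=np.array(off); k=np.median(off[:,1]); o=off[abs(off[:,1]-k)<2]
    f=np.polyfit(o[:,0],o[:,1],1); print(n,nm,len(o),"edge %.1f slope deg %.2f"%(np.polyval(f,0),np.degrees(f[0])))
E
```

```text
top blue [536.6  25.4] [42.9 44.2] 34.7
top green [597.6 106.7] [41.5 42.1] 35.9
top orange [517.9 165. ] [43.3 43.8] 35.3
side blue [539.2  25.9] [43.9 44.1] 35.1
side green [600.2 107.6] [42.6 43.6] 35.7
side orange [520.  165.7] [43.7 43.1] 35.3
top +u 18 edge 113.4 slope deg 0.03
top -u 37 edge 108.6 slope deg -0.02
top +v 18 edge 107.8 slope deg -0.00
top -v 37 edge 108.9 slope deg 0.05
side +u 15 edge 116.0 slope deg -0.62
side -u 23 edge 109.9 slope deg 0.24
side +v 16 edge 104.5 slope deg -0.23
side -v 35 edge 118.9 slope deg -0.10
```

```bash
cat >> h.py <<'E'
from scipy.spatial.transform import Rotation as Ro
TH=36.52
def ax(a):
    a=np.radians(a); return np.array([-np.sin(a),-np.cos(a)]),np.array([-np.cos(a),np.sin(a)])
U,V=ax(TH); T=np.array([526.31,94.43])-0.6*U-0.5*V   # tray centre in top-camera estimate
OFF=np.array([1.2,.4])                                # robot minus top-camera estimate
BB=T+50*U-50*V; YB=T+50*U+50*V
def ori(d):  # tool down, closing along d
    y=np.r_[d,0]; z=np.array([0,0,-1.]); return Ro.from_matrix(np.c_[np.cross(y,z),y,z]).as_rotvec()
E
cat > grab.py <<'E'
from h import *
from cell import bot
def grab(xy,d,z=42):
    xy=np.asarray(xy); p=[*xy,115]
    q0=np.array(bot.get_obs()["joint_pos"]); c=[]
    for s in(1,-1):
        q=bot.solve_ik(p,ori(s*d))
        if q is not None: c.append((np.abs(np.array(q)-q0).max(),s))
    s=min(c)[1]; print("ik",c)
    bot.move_to(p,ori(s*d)); bot.command_gripper(66,25)
    bot.movel([*xy,z],velocity=120); o=bot.get_obs(); print("down",o["time_s"],o["ee_pos"],o["contact_force"])
    bot.command_gripper(40,25)
    o=bot.get_obs(); print("grip",o["time_s"],o["opening"],o["finger_force"],o["contact_force"],o["ee_pos"])
    return s
E
python3 - <<'E'
from grab import *
print(T,BB,YB)
b=np.array([536.6,25.4])
s=grab(b+OFF,ax(34.9)[1])
f=bot.grab_frame("side");cv2.imwrite("pics/g1.png",f["image"][80:260,120:340,::-1].repeat(3,0).repeat(3,1))
open("s","w").write(str(s))
E
```

```text
[527.0688866   94.61463783] [537.49617809  24.67701139] [457.13126016  84.18734634]
ik [(np.float64(2.492092165679448), 1), (np.float64(1.2253721977528143), -1)]
down 3.6333 [538.2838311   25.76578618  42.48269961] [-0.25612549 -0.6887016   0.81942163]
grip 3.95 43.754228063262005 26.431904733181 [ 0.44451698 -0.41576179  5.18386002] [538.94015119  25.72096442  43.09365326]
```

View pics/g1.png

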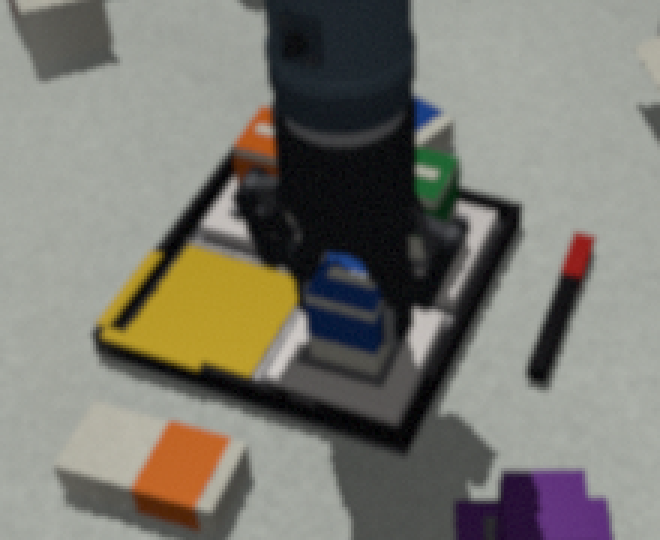

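The blue carton is gripped at its upper half with the fingers along the slide direction, clear of orange and green. Sliding it to the yellow bay.

```bash
python3 - <<'E'
from grab import *
s=int(open("s").read())
bot.movel([*(YB+OFF),42],frame=ori(s*V),velocity=60)
bot.wait(.3)
o=bot.get_obs(); print(o["time_s"],o["ee_pos"],YB+OFF,o["contact_force"],o["finger_force"],o["opening"])
bot.command_gripper(66)
p=o["ee_pos"]; bot.movel([*(YB+OFF),115],velocity=150)
q=np.array(bot.get_obs()["joint_pos"]); q[0]+=-0.9; bot.set_joints(q); bot.wait(.2)
near=dict(blue=YB,green=(597.6,106.7),orange=(517.9,165))
import pickle; F={}
for n in("top","side"):
  F[n]=f=bot.grab_frame(n); cv2.imwrite(f"pics/a_{n}.png",f["image"][:,:,::-1])
  for c,r in tops(f,n,near).items(): print(n,c,r[0].round(1),r[1].round(1),round(r[2],1))
pickle.dump(F,open("f1.pkl","wb")); print(bot.get_obs()["time_s"],YB)
E
```

```text
6.1 [460.22280843  84.40876585  43.09615155] [458.33126016  84.58734634] [ 3.51977676 -2.2731365   7.61114426] 26.81177794933319 43.55573531601973
top blue [459.2  83.3] [42.8 43.2] 36.5
top green [597.6 106.7] [41.4 42.1] 36.1
top orange [517.9 165. ] [43.4 43.8] 35.5
side blue [461.6  84. ] [44.4 42.9] 35.9
side green [600.  107.6] [42.5 43.6] 35.2
side orange [519.9 165.5] [43.5 43.2] 35.1
8.8833 [457.13126016  84.18734634]
```

View pics/a_top.png

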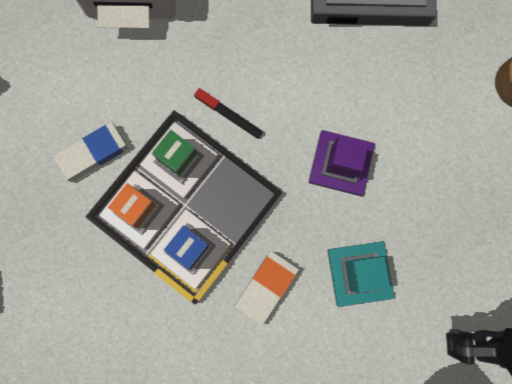

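Blue sits squarely in the yellow bay at (187,248), but vision puts it about 2 mm off centre because of friction lag. I'll regrasp it and correct with closed-loop feedback on the TCP.

```bash
cat >> grab.py <<'E'
def slide(meas,goal,d0,d1,s,off=OFF,z=42):
    meas,goal=map(np.asarray,(meas,goal))
    e0=np.array(bot.get_obs()["ee_pos"][:2]); want=e0+goal-meas; cmd=meas+off+goal-meas
    bot.movel([*cmd,z],frame=ori(s*d1),velocity=60)
    for i in range(6):
        bot.wait(.1); err=want-np.array(bot.get_obs()["ee_pos"][:2])
        if np.hypot(*err)<.3: break
        cmd=cmd+err; bot.movel([*cmd,z],velocity=30)
    o=bot.get_obs(); print("slid",i,err.round(2),o["contact_force"].round(1),o["moment"].round(2),o["time_s"])
    bot.command_gripper(66); bot.movel([*cmd,115],velocity=150)
def look(near,tag):
    import pickle; F={}
    for n in("top","side"):
        F[n]=f=bot.grab_frame(n); cv2.imwrite(f"pics/{tag}_{n}.png",f["image"][:,:,::-1])
        for c,r in tops(f,n,near).items(): print(n,c,r[0].round(1),r[1].round(1),round(r[2],1))
    print(bot.get_obs()["time_s"])
E
python3 - <<'E'
from grab import *
b=np.array([459.2,83.3]); o1=np.array([1.5,.6])
s=grab(b+o1,V); slide(b,YB,V,V,s,o1)
g=np.array([597.6,106.7]); d=ax(35.8)[0]
q=np.array(bot.get_obs()["joint_pos"]); q[0]+=-0.9; bot.set_joints(q); bot.wait(.2)
look(dict(blue=YB,green=g,orange=(517.9,165)),"b"); print(YB)
E
```

```text
ik [(np.float64(3.1432918320614194), 1), (np.float64(0.8969553615984232), -1)]
down 11.3583 [461.10858956  83.86799907  42.41562088] [-0.09264745  0.37927129 -0.51217834]
grip 11.675 43.486172180964886 26.49302512407303 [0.44174875 0.20870704 4.96656651] [461.71650567  83.99642082  42.94441943]
slid 2 [-0.14 -0.02] [ 3.1 -2.3  5.8] [-0.21 -0.34  0.06] 12.725
top blue [458.6  83.4] [42.8 43.2] 36.5
top green [597.7 106.7] [41.6 42. ] 36.0
top orange [517.9 165. ] [43.4 43.8] 35.5
side blue [461.2  84. ] [44.1 42.9] 36.6
side green [593.9  98.8] [21.  43.2] 34.8
side orange [520.  165.5] [43.6 43.2] 35.4
15.5083
[457.13126016  84.18734634]
```

Blue is now within about 1.7 mm of the bay centre and square to it. Next is green, steering the TCP to an absolute target this time.

```bash
sed -i 's/want=e0+goal-meas;/want=goal+off;/' grab.py; python3 - <<'E'
from grab import *
off=np.array([1.3,.7])
g=np.array([597.6,106.7])
s=grab(g+off,ax(35.8)[0]); slide(g,BB,None,U,s,off)
q=np.array(bot.get_obs()["joint_pos"]); q[0]+=-0.9; bot.set_joints(q); bot.wait(.2)
look(dict(blue=YB,green=BB,orange=(517.9,165)),"c"); print(YB,BB)
E
```

```text
ik [(np.float64(4.699060019744445), 1), (np.float64(1.5574673661546528), -1)]
down 18.2417 [599.43941214 107.42779504  42.61390171] [0.70097093 0.14509109 0.61068392]
grip 18.5583 44.053658422319934 26.566636562347412 [-0.11573878 -0.61863214  4.76984451] [599.99220608 107.46691923  43.23603865]
slid 4 [-0.05  0.25] [ 2.6 -1.2  5.8] [-0.26 -0.4   0.02] 21.9
top blue [458.6  83.4] [42.7 43.2] 36.4
top green [537.1  25. ] [41.8 42.2] 36.5
top orange [517.9 165. ] [43.3 43.8] 35.3
side blue [461.2  84. ] [44.1 42.8] 36.5
side green [539.3  25.5] [41.9 43.7] 36.3
side orange [520.  165.6] [43.7 43.1] 35.3
24.8917
[457.13126016  84.18734634] [537.49617809  24.67701139]
```

View pics/c_top.png

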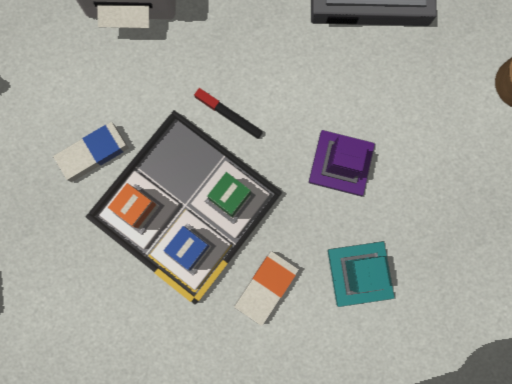

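The picture shows green at (229,195), 0.5 mm from its bay's centre, and blue at (187,248), about 1.7 mm off. Both are square to the tray, orange has not moved, and the arm is clear.

```bash
python3 -c "
from cell import bot
print(bot.hand_in())"
```

```text
the job is handed in; nothing more can be done
None
```

Handed in at about 25 s: by the last camera images, blue is in the yellow bay about 1.7 mm off centre (after one small corrective nudge), green is in blue's old bay about 0.5 mm off, both are square, orange is untouched, and the gripper is open and clear.

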